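# Put the wooden mallet away head down in its clay jar

### The job

Pick up the small wooden mallet near the end of its handle and lift it level off the table. Ease your grip so that its heavy head swings down by itself and it hangs between the fingers, grip it firmly again, lower it into the empty red clay jar until its head is on the bottom, and let go so that it stays there head down with the handle sticking up out of the jar. Leave the small grey cup and the pot with the brush where they are.

Things in the scene. Friction and masses are not known exactly. Their poses are not given: they have to be found in the camera images.
- mallet: small turned brown wooden mallet lying on its side, 162 mm long, only its head touching the table; may roll. 0.13 to 0.2 kg, centre of mass 88 mm from mallet_grip towards the head. Held at mallet_grip with 35 N or more it stays near level; at 4 to 5 N it swings down in 1 s, sliding 5 to 25 mm; easing on to 3 N with a small shake along the swing then settles it plumb. Origin: on the table under its middle
- mallet_grip (a point): the place to grip the mallet: on the axis of its plain round handle (16 mm thick), 25 mm from the butt end, about 18 mm above the table as it lies. x runs along the handle out to the butt end, away from the head, so it points straight up when the mallet hangs head down; z is up as the mallet first lies
- mallet_head (a point): the centre of the mallet's head, a cylinder 37 mm in diameter and 60 mm long on the same axis as the handle, 107 mm from mallet_grip. Its flat outer end is 30 mm further out, so hanging plumb the mallet reaches 137 mm below mallet_grip. Axes as mallet_grip's
- jar: the empty round red terracotta jar, tapering like a flowerpot, with a thick rim; 82 mm high, 112 mm over the rim, standing open end up; mouth about 100 mm and inside at the bottom about 76 mm wide, inner floor 6 mm above its underside; 0.7 kg, loose. Origin at the centre of its underside, z up
- slip_cup: bystander: a small grey-brown cup, 65 mm wide and 47 mm high, nearly full of slip; leave it. Origin at the centre of its underside, z up
- brush_pot: bystander: a taller, narrower red clay pot 85 mm wide and 118 mm high with a bristle brush in it; leave it. Origin at the centre of its underside, z up
Things that resemble listed ones, but are neither listed nor needed, are in the scene too. Of the things that look like the mallet, the larger one is meant.

How it is judged (in metres and radians):
On the way, in this order (a step that is already met when the one before it is completed fails the run):
1. the mallet is held off the table, its handle within 40 degrees of level (height (world z) of mallet_grip above 0.05 m and height (world z) of mallet_head above 0.03 m and angle between mallet_grip's own x axis and vertical between 0.87 and 2.27 rad and contact force between the fingers and mallet above 0.5 N), for 0.2 s.
2. the mallet hangs head down from the fingers, within 22 degrees of plumb, clear of the table (height (world z) of mallet_head above 0.04 m and angle between mallet_grip's own x axis and vertical below 0.385 rad and contact force between the fingers and mallet above 0.5 N), for 0.2 s.
3. the head is lowered to within about 20 mm of the jar's floor while still held (z of mallet_head in the frame of jar below 0.057 m and horizontal distance between mallet_head and jar below 0.035 m and contact force between the fingers and mallet above 0.5 N), for 0.1 s.
At the end, for the whole second after the job is handed in: The mallet is at rest in the jar, head on the jar's floor (head centre less than 50 mm above the jar's underside and within 35 mm of its axis), handle up and leaning no more than 55 degrees; the jar stands upright on the table (z of mallet_head in the frame of jar below 0.05 m and horizontal distance between mallet_head and jar below 0.035 m and angle between mallet_grip's own x axis and vertical below 0.96 rad and angle between jar's own z axis and vertical below 0.12 rad and height (world z) of jar below 0.012 m and linear speed of mallet below 0.03 m/s); the robot touches nothing.
It fails at once if the jar is tipped by more than 30 degrees (angle between jar's own z axis and vertical above 0.52 rad).
It fails at once if the small cup or the brush pot is moved by more than 30 mm or tipped by more than 25 degrees (distance of any of slip_cup, brush_pot from where it was at the start of the episode above 0.03 m or angle between any of slip_cup, brush_pot's own z axis and vertical above 0.44 rad).
It also fails if it takes over 61 s, if anything falls off the work surface, if the arm or the gripper's body presses on something with over 40 N, if the wrist force passes 120 N, or if a joint passes its speed limit or range.

### The arm

A 6-joint arm with a two-finger parallel gripper is mounted at the origin on a cart in front of the work surface, level with it; the furniture and walls round the work are solid. World frame = base frame: x ahead of the robot, y to its left, z up, the work surface at z = 0. Lengths are in mm, angles in rad, forces in N, time in s.
With the tool pointing down it reaches from about 350 to 975 mm from the base axis. Payload 7.1 kg.
Tool frame: the origin (TCP) lies between the finger pads; the fingertips stand 19 mm ahead of it and the grasp point (between the pads) is the TCP (ctrl.tcp_to_tips is the distance from the TCP to the fingertips, in mm); z points along the fingers, y is the line along which they close (so a half turn about z gives the same grasp; the last joint's range is limited). The gripper opens to 88 mm and grips with 3 to 60 N. Pads are 20 mm wide; open, the fingers measure 115 mm over their backs; the gripper's body (75 mm by 178 mm) begins 61 mm behind the grasp point.
Start: joints at [-1.253, 0.423, 1.63, -0, 1.089, -0.019], TCP at [206.56, -589.863, 241.675] pointing down, gripper open.
Joint ranges: [-3, 3], [-0.9, 2.11], [0.09, 2.58], [-1.31, 4.45], [0.11, 2.69], [-2.54, 2.54]. Speed limits (rad/s): [2.39, 2.39, 3.01, 3.14, 3.14, 3.14].

### API

Orientations are given as a rotation vector (axis times angle).
In Python, from workcell import status, optics, ctrl gives the robot as it stands. The module is installed in compiled form; this text tells all that it offers.
- The arm moves only by the shell command python3 -m inch 'ROWS'. ROWS is JSON, a list that holds one entry, the list of rows, each a list of 7 numbers: the shift along the tool's x, y, z in mm, then the turn, a rotation vector about the tool's x, y, z in rad, then the opening in per cent of the stroke, from 0 (shut) to 100 (fully open). A call has 1 to 20 rows; each row is the pose to reach, as a shift and turn from the pose commanded when the call began, along the tool's axes at that moment; what a row does not reach only later rows make up. A row lasts 1/10 s, in which the tool goes at most 50 mm and 8.59 degrees, less where a joint would pass 70% of its speed; a pose out of reach is approached as far as the arm can. A call with a gripper value outside its range is refused whole. The fingers move at their own pace and stop on an object; the grip force is fixed at half the most. Time passes only in rows, so rows that repeat a pose let the fingers close. It gives the time, the measured TCP pose, the force, the opening and the grip force at its end, in the units of the state.
- status.get_obs(): the state, without advancing time (a new reading comes with each control period).
- optics.get_image(name): name is "scene" or "top" or "wrist"; returns a dict with "frame" (384x512x3 uint8, red, green, blue), "fx", "fy", "cx", "cy" (pixels), "rvec" (rotation vector, rad) and "tvec" (3), from world to camera coordinates, as OpenCV has them; the wrist camera has in their place "hand_eye" (4x4, takes a point from camera to tool coordinates, whose origin is the TCP and whose axes are the flange's). Camera axes: x right, y down, z forward; pixel columns grow to the right and rows downward; lengths in mm; the calibration is good to about 2 mm. A picture is of the moment at which its call begins: read the wrist's pose just before it. There is no depth.
- ctrl.close_job(): hands the job in; it is judged then, once.
The state is a dict: "t": time; "qpos": joint angles; "qvel": joint speeds; "joint_torque": joint torques, N m; "ee_pos": TCP position; "orientation": TCP orientation; "ft_force": force on the tool from outside, world axes, zero at the start; "moment": the same for the moment, N m; "width": finger opening in mm; "grasp_force": force on a finger pad.
Only numpy, scipy, OpenCV 4.12 (cv2) and the standard library are available. Lean on these libraries where they do the work, as an engineer would, in place of code of your own. Each camera call takes 0.05 s, during which the arm holds its last target. There are 200 camera calls.

## Working session

There is one attempt and no reset: what is moved stays moved. The work goes in short steps, Python scripts to look and compute and a shell command to move; the robot and the scene stay as the last step left them, time stands still between calls to the robot, and variables do not carry over. Pictures are saved under pics/ and viewed, at most 10 in all, crops included, and the job is handed in when it is done.

```bash
mkdir -p pics; cat > h.py <<'E'
import numpy as np, cv2
from scipy.spatial.transform import Rotation as R
from workcell import status, optics, ctrl
def grab(n):
    o=status.get_obs(); im=optics.get_image(n)
    if 'hand_eye' in im:
        T=np.array(im['hand_eye']); Rt=R.from_rotvec(o['orientation']).as_matrix()
        im['Rcw']=Rt@T[:3,:3]; im['c']=Rt@T[:3,3]+np.array(o['ee_pos'])
    else:
        Rm=R.from_rotvec(im['rvec']).as_matrix(); im['Rcw']=Rm.T; im['c']=-Rm.T@np.array(im['tvec'])
    return im
def ray(im,u,v):
    return im['Rcw']@np.array([(u-im['cx'])/im['fx'],(v-im['cy'])/im['fy'],1])
def onz(im,u,v,z):
    d=ray(im,u,v); return im['c']+d*(z-im['c'][2])/d[2]
def proj(im,p):
    q=im['Rcw'].T@(np.array(p)-im['c']); return im['fx']*q[0]/q[2]+im['cx'],im['fy']*q[1]/q[2]+im['cy']
def save(im,name): cv2.imwrite('pics/'+name,cv2.cvtColor(im['frame'],cv2.COLOR_RGB2BGR))
E
python3 - <<'E'
from h import *
import pickle
a=grab('top');b=grab('scene');pickle.dump((a,b),open('v.pkl','wb'))
for n,i in (('top',a),('scene',b)):
    save(i,n+'.png'); print(n,i['c'],i['fx'])
o=status.get_obs();print(o)
E
```

```text
top [ 474.89064856 -266.52667405  944.47736246] 444.4790814714272
scene [238.13133691 353.98803648 616.42326223] 354.33329980555635
{'t': 0.1, 'qpos': array([-1.25302623e+00,  4.23759303e-01,  1.63058921e+00, -2.38505736e-06,
        1.08859486e+00, -1.90080727e-02]), 'qvel': array([ 9.02638997e-05, -1.53718378e-03, -2.85272946e-03,  1.42244363e-03,
        1.58633106e-03, -2.58929557e-04]), 'joint_torque': array([-5.79782791e-04, -5.45618320e+01, -2.74324572e+01,  6.45173807e-02,
        1.88827881e-02, -5.06715719e-05]), 'ee_pos': array([ 206.4038616 , -589.44250838,  240.99217801]), 'orientation': array([-3.09584127e+00, -5.26291357e-01,  3.18910783e-04]), 'ft_force': array([ 0.62076483, -0.32727702, -0.25215058]), 'moment': array([ 0.01301918, -0.02869437, -0.01600513]), 'grasp_force': 0.0, 'width': 87.92665074564253}
```

View pics/top.png

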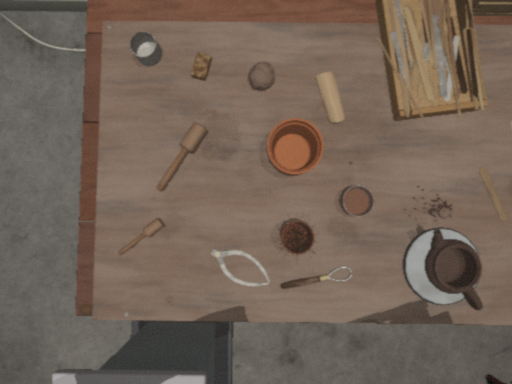

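View pics/scene.png

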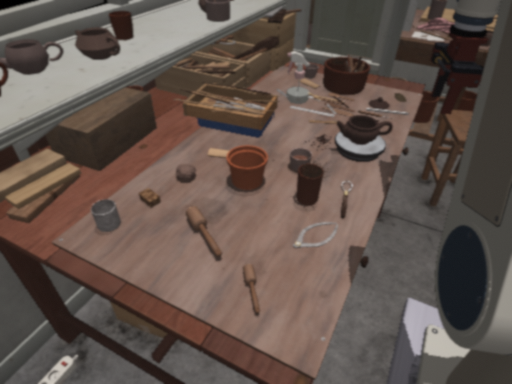

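The top view shows the larger mallet from its butt at about (161,188) to its head at (202,128), and the small decoy mallet near (140,237). The jar rim is at about (295,147), the brush pot at (296,236) and the cup at (356,200). The mallet's pixel length (~75 px) fits 162 mm.

```bash
python3 - <<'E'
from h import *
import pickle
a,b=pickle.load(open('v.pkl','rb'))
f=a['frame']; hsv=cv2.cvtColor(f,cv2.COLOR_RGB2HSV); 
for p in [(175,168),(195,135),(150,150),(300,122),(295,155)]: print(p,f[p[1],p[0]],hsv[p[1],p[0]])
def blob(box,mask):
    x0,y0,x1,y1=box; m=np.zeros_like(mask); m[y0:y1,x0:x1]=mask[y0:y1,x0:x1]
    n,l,s,c=cv2.connectedComponentsWithStats(m); k=1+np.argmax(s[1:,4]); return np.column_stack(np.nonzero(l==k)[::-1]).astype(np.float32)
bg=cv2.medianBlur(f,51).astype(int)
lab=cv2.cvtColor(f,cv2.COLOR_RGB2LAB).astype(int)
m=(hsv[...,1]>np.median(hsv[100:200,110:150,1])+30).astype(np.uint8)
P=blob((150,115,220,200),m); 
W=np.array([onz(a,u,v,18) for u,v in P])[:,:2]
mu=W.mean(0); d=np.linalg.svd(W-mu,full_matrices=False)[2][0]; t=(W-mu)@d; s=(W-mu)@np.array([-d[1],d[0]])
print('mallet n',len(P),mu,d,t.min(),t.max())
for lo in np.arange(t.min(),t.max(),15):
    k=(t>=lo)&(t<lo+15); print(round(lo),s[k].min().round(1),s[k].max().round(1))
e=mu+d*t.min();g=mu+d*t.max();print('ends',e,g)
P=blob((255,110,335,185),(hsv[...,1]>np.median(hsv[100:200,110:150,1])+60).astype(np.uint8))
(cx,cy),r=cv2.minEnclosingCircle(P);print('jar',cx,cy,r,onz(a,cx,cy,82),r*(a['c'][2]-82)/a['fx'])
for n,u,v,z in(('cup',356,200,47),('brush',296,237,118),('decoy',140,237,10)): print(n,onz(a,u,v,z))
for q in ([mu[0],mu[1],18],onz(a,cx,cy,82),[e[0],e[1],18]): print('in scene',proj(b,q))
E
```

```text
(175, 168) [107  82  64] [ 13 102 107]
(195, 135) [141 113  92] [ 13  89 141]
(150, 150) [128 110  97] [ 13  62 128]
(300, 122) [102  63  43] [ 10 148 102]
(295, 155) [158  99  66] [ 11 148 158]
mallet n 263 [577.20286777 -88.32556384] [-0.84919921  0.52807262] -50.24279971664063 51.342984157513456
-50 -5.5 5.6
-35 -5.6 6.0
-20 -6.5 5.9
-5 -6.6 5.7
10 -6.7 6.2
25 -5.8 6.0
40 -7.0 5.2
ends [ 619.86901374 -114.85741095] [533.60244603 -61.21273945]
jar 294.6188049316406 146.0148468017578 28.218259811401367 [ 616.8193794  -338.28474161   82.        ] 54.75535589864118
cup [ 513.86780799 -465.60133731   47.        ]
brush [ 441.16168827 -338.63038068  118.        ]
decoy [433.36569712 -21.50850836  10.        ]
in scene (np.float64(209.86446574883604), np.float64(238.17144894320325))
in scene (np.float64(247.2853386512463), np.float64(155.56756544051598))
in scene (np.float64(200.8619349882543), np.float64(224.4828696239447))
```

```bash
cat >> h.py <<'E'
def rel(target,ydir=None):
    "shift & turn (tool axes) from present pose to target position, tool down, y along ydir"
    o=status.get_obs(); Rt=R.from_rotvec(o['orientation']); p=np.array(o['ee_pos'])
    print('shift',Rt.inv().apply(np.array(target)-p).round(1))
    if ydir is not None:
        y=np.array([*ydir,0.]); y/=np.linalg.norm(y)
        for s in(1,-1):
            z=np.array([0,0,-1.]); M=np.column_stack([np.cross(s*y,z),s*y,z])
            print('turn',(Rt.inv()*R.from_matrix(M)).as_rotvec().round(3))
E
python3 - <<'E'
from h import *
o=status.get_obs();print(R.from_rotvec(o['orientation']).as_matrix().round(3))
h=np.array([.849,-.528])
g=np.array([533.6,-61.2])+28*h
rel([*(g),160],(.528,.849))
E
```

```text
[[ 0.944  0.33  -0.   ]
 [ 0.33  -0.944  0.001]
 [ 0.    -0.001 -1.   ]]
shift [ 500.9 -368.5   81.5]
turn [-1.000e-03 -2.000e-03 -2.248e+00]
turn [-0.001  0.001  0.893]
```

```bash
python3 -m inch '[[[0,0,-50,0,0,0,100],[0,0,-70,0,0,0.15,100],[501,-368,-70,0,0,0.893,100],[501,-368,-70,0,0,0.893,100],[501,-368,-70,0,0,0.893,100],[501,-368,-70,0,0,0.893,100],[501,-368,-70,0,0,0.893,100],[501,-368,-70,0,0,0.893,100],[501,-368,-70,0,0,0.893,100],[501,-368,-70,0,0,0.893,100],[501,-368,-70,0,0,0.893,100],[501,-368,-70,0,0,0.893,100],[501,-368,-70,0,0,0.893,100],[501,-368,-70,0,0,0.893,100],[501,-368,-70,0,0,0.893,100],[501,-368,80,0,0,0.893,100],[501,-368,80,0,0,0.893,100],[501,-368,80,0,0,0.893,100],[501,-368,80,0,0,0.893,100],[501,-368,80,0,0,0.893,100]]]'
python3 - <<'E'
from h import *
o=status.get_obs();print(o['qpos'].round(3),o['ee_pos'],R.from_rotvec(o['orientation']).as_matrix().round(3))
w=grab('wrist');import pickle;pickle.dump(w,open('w.pkl','wb'));save(w,'w1.png');print(w['c'])
print(proj(w,[557.4,-76,18]),proj(w,[645.7,-131,18]),proj(w,[617,-338,82]))
E
```

```text
t: 2.1
ee_pos: [557.6, -76.9, 161.7]
orientation: [3.021, -0.862, -0.003]
ft_force: [0.4, 0.3, 1.0]
width: 87.6
grasp_force: 0.0
[-0.158  0.44   1.824  0.     0.88   1.969] [557.59857715 -76.94975755 161.72238255] [[ 0.849 -0.528 -0.002]
 [-0.528 -0.849  0.   ]
 [-0.002  0.001 -1.   ]]
[ 627.04974983 -118.53950068  303.7940037 ]
(np.float64(254.26200691106465), np.float64(189.48602053877883)) (np.float64(254.37072236631383), np.float64(69.35058073535198)) (np.float64(592.0408436835539), np.float64(-100.70246614774723))
```

View pics/w1.png

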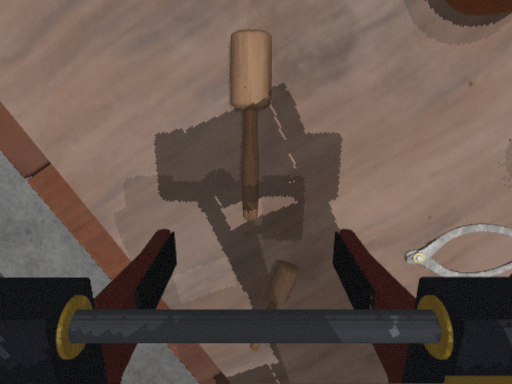

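The wrist view shows the mallet straight ahead, from its butt at (250,219) to its head end at (251,30). That is within about 4 px of the prediction.

```bash
python3 - <<'E'
from h import *
import pickle
w=pickle.load(open('w.pkl','rb'))
b=onz(w,250,219,18);e=onz(w,251,30,18);n=onz(w,251,106,18)
print(b,e,n,np.linalg.norm(b-e)); h=(e-b)/np.linalg.norm(e-b)
g=b+29*h; print(h,g); rel([g[0],g[1],16],(-h[1],h[0]))
E
```

```text
[534.69419987 -57.09897002  18.        ] [ 672.29075177 -144.32866393   18.        ] [ 622.24260972 -113.00966685   18.        ] 162.916636946309
[ 0.84458257 -0.53542533  0.        ] [559.1870944  -72.62630456  18.        ]
shift [ -2.5  -3.9 147.4]
turn [ 3.000e-03 -1.000e-03 -3.133e+00]
turn [-0.001 -0.002  0.009]
```

```bash
python3 -m inch '[[[-2,-4,40,0,0,0.009,100],[-2,-4,80,0,0,0.009,100],[-2,-4,110,0,0,0.009,100],[-2,-4,125,0,0,0.009,100],[-2,-4,138,0,0,0.009,100],[-2,-4,138,0,0,0.009,100],[-2,-4,138,0,0,0.009,60]]]'; python3 -m inch '[[[0,0,0,0,0,0,40],[0,0,0,0,0,0,25],[0,0,0,0,0,0,15],[0,0,0,0,0,0,15],[0,0,0,0,0,0,10],[0,0,0,0,0,0,10],[0,0,0,0,0,0,0],[0,0,0,0,0,0,0],[0,0,0,0,0,0,0]]]'
python3 - <<'E'
from h import *
import pickle
o=status.get_obs();print(o['t'],o['moment'])
E
```

```text
t: 2.85
ee_pos: [559.4, -72.7, 25.1]
orientation: [-3.017, 0.876, -0.003]
ft_force: [0.1, 0.2, -0.2]
width: 82.8
grasp_force: 0.0
t: 3.75
ee_pos: [558.2, -72.5, 23.6]
orientation: [-3.017, 0.876, 0.0]
ft_force: [0.3, -0.1, 0.3]
width: 14.8
grasp_force: 30.0
3.75 [ 0.05057251 -0.01676926  0.01380575]
```

```bash
python3 -m inch '[[[0,0,-5,0,0,0,0],[0,0,-15,0,0,0,0],[0,0,-30,0,0,0,0],[0,0,-45,0,0,0,0],[0,0,-60,0,0,0,0],[0,0,-75,0,0,0,0],[0,0,-90,0,0,0,0],[0,0,-105,0,0,0,0],[0,0,-120,0,0,0,0],[0,0,-135,0,0,0,0],[0,0,-150,0,0,0,0],[0,0,-165,0,0,0,0],[0,0,-180,0,0,0,0],[0,0,-195,0,0,0,0],[0,0,-208,0,0,0,0],[0,0,-215,0,0,0,0],[0,0,-215,0,0,0,0]]]'
python3 - <<'E'
from h import *
import pickle
o=status.get_obs();print(o['t'],o['moment'],o['width'])
w=grab('wrist');save(w,'w2.png');b=grab('scene');save(b,'s2.png')
cv2.imwrite('pics/two.png',np.hstack([cv2.resize(cv2.imread('pics/'+n),(400,300)) for n in('w2.png','s2.png')]))
E
```

```text
t: 5.45
ee_pos: [558.7, -72.6, 239.9]
orientation: [-3.017, 0.876, -0.003]
ft_force: [-0.2, -0.9, -2.0]
width: 14.9
grasp_force: 30.0
5.45 [0.15997819 0.10297524 0.00549271] 14.85377453938276
```

View pics/two.png

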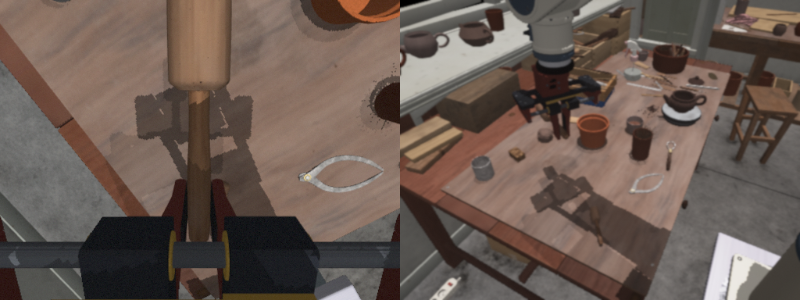

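The wrist half shows the mallet held about level in the fingers. The scene half shows it clear of the table. Next I'll ease the grip and watch the force.

```bash
for i in 1; do python3 -m inch '[[[0,0,0,0,0,0,15]]]'; python3 -m inch '[[[0,0,0,0,0,0,16]]]';python3 -m inch '[[[0,0,0,0,0,0,16.5]]]'; done | egrep 'width|grasp|force'
```

```text
ft_force: [-0.3, -0.8, -1.7]
width: 14.8
grasp_force: 30.0
ft_force: [-0.5, 0.1, -0.3]
width: 15.3
grasp_force: 30.0
ft_force: [-0.1, 0.6, -1.5]
width: 15.1
grasp_force: 21.8
```

```bash
for i in 1; do python3 -m inch '[[[0,0,0,0,0,0,16.5]]]'; python3 -m inch '[[[0,0,0,0,0,0,16.6]]]';python3 -m inch '[[[0,0,0,0,0,0,16.7]]]'; done | egrep 'width|grasp'; python3 -c "
from h import *
print(status.get_obs()['moment'])"
```

```text
width: 14.9
grasp_force: 21.7
width: 15.3
grasp_force: 19.7
width: 14.9
grasp_force: 17.7
[0.11856262 0.11424451 0.01597545]
```

```bash
for i in 1; do python3 -m inch '[[[0,0,0,0,0,0,16.9]]]'; python3 -m inch '[[[0,0,0,0,0,0,17.1]]]';python3 -m inch '[[[0,0,0,0,0,0,17.2]]]';python3 -m inch '[[[0,0,0,0,0,0,17.3]]]'; python3 -m inch '[[[0,0,0,0,0,0,17.35]]]'; done | egrep 'width|grasp'; python3 -c "
from h import *
print(status.get_obs()['moment'])"
```

```text
width: 15.5
grasp_force: 13.8
width: 15.1
grasp_force: 10.2
width: 15.4
grasp_force: 9.6
width: 15.2
grasp_force: 8.1
width: 15.1
grasp_force: 7.2
[ 0.0804059  -0.02741669  0.02217062]
```

```bash
for i in 1; do python3 -m inch '[[[0,0,0,0,0,0,17.4]]]'; python3 -m inch '[[[0,0,0,0,0,0,17.45],[0,0,0,0,0,0,17.45]]]';python3 -m inch '[[[0,0,0,0,0,0,17.45],[0,0,0,0,0,0,17.45]]]'; done | egrep 'width|grasp'; python3 - <<'E'
from h import *
import pickle
print(status.get_obs()['moment'])
w=grab('wrist');save(w,'w3.png');b=grab('scene')
s=b['frame'][60:300,80:380]; 
cv2.imwrite('pics/two3.png',np.hstack([cv2.resize(cv2.imread('pics/w3.png'),(400,300)), cv2.cvtColor(cv2.resize(s,(375,300)),cv2.COLOR_RGB2BGR)]))
E
```

```text
width: 15.1
grasp_force: 6.2
width: 15.4
grasp_force: 5.2
width: 15.7
grasp_force: 5.2
[ 0.09989335  0.031467   -0.02996919]
```

View pics/two3.png

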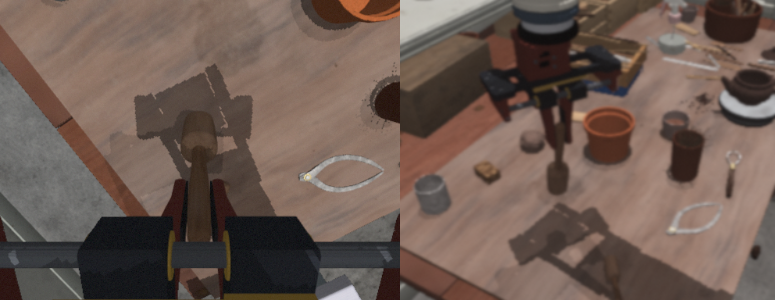

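The mallet has swung most of the way down. In the wrist half, the head at (198,130) is still ahead of the fingers. I'll ease the grip a little more and shake along tool x.

```bash
python3 -m inch '[[[0,0,0,0,0,0,17.55],[6,0,0,0,0,0,17.55],[-6,0,0,0,0,0,17.55],[6,0,0,0,0,0,17.55],[-6,0,0,0,0,0,17.55],[4,0,0,0,0,0,17.55],[-4,0,0,0,0,0,17.55],[2,0,0,0,0,0,17.55],[0,0,0,0,0,0,17.55],[0,0,0,0,0,0,17.55],[0,0,0,0,0,0,17.55]]]'
cat > look.py <<'E'
from h import *
import sys
o=status.get_obs();print(o['moment'],o['ft_force'])
w=grab('wrist');save(w,sys.argv[1]+'w.png');b=grab('scene')
s=b['frame'][60:300,80:380]
cv2.imwrite('pics/'+sys.argv[1]+'.png',np.hstack([cv2.resize(cv2.imread('pics/'+sys.argv[1]+'w.png'),(400,300)), cv2.cvtColor(cv2.resize(s,(375,300)),cv2.COLOR_RGB2BGR)]))
t=o['ee_pos']; Rt=R.from_rotvec(o['orientation'])
for a in (0,10,20,30,40):   # head centre pixel (in 400x300 picture) for each tilt off plumb
    r=np.radians(a); print(a,np.round(np.array(proj(w,t+Rt.apply([107*np.sin(r),0,5+107*np.cos(r)])))*.78))
E
python3 look.py l4
```

```text
t: 8.35
ee_pos: [558.2, -72.5, 238.7]
orientation: [-3.017, 0.876, 0.0]
ft_force: [-0.5, -0.1, -0.9]
width: 15.6
grasp_force: 3.4
[ 0.088828   -0.01991083  0.01770399] [-0.48973456 -0.05424481 -0.85669971]
0 [199. 156.]
10 [199. 139.]
20 [199. 123.]
30 [199. 106.]
40 [199.  90.]
```

View pics/l4.png

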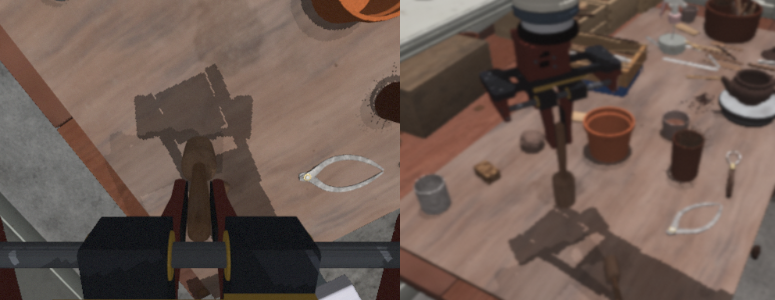

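The head is now at about (198,155) in the wrist half, so the mallet hangs plumb. I'll grip firmly and measure how far it slid.

```bash
python3 -m inch '[[[0,0,0,0,0,0,17],[0,0,0,0,0,0,15],[0,0,0,0,0,0,0],[0,0,0,0,0,0,0]]]'; python3 - <<'E'
from h import *
b=grab('scene');o=status.get_obs();t=np.array(o['ee_pos']);print(o['moment'])
for d in (5,35,77,137,145,155,165): print(d,np.round(proj(b,t-[0,0,d]),1))
f=b['frame']; x0,y0=185,110
c=cv2.resize(f[y0:y0+130,x0:x0+110],None,fx=4,fy=4,interpolation=cv2.INTER_CUBIC)
cv2.imwrite('pics/c5.png',cv2.cvtColor(c,cv2.COLOR_RGB2BGR))
E
```

```text
t: 8.85
ee_pos: [558.2, -72.5, 238.7]
orientation: [-3.017, 0.876, -0.0]
ft_force: [0.4, 0.4, -1.6]
width: 14.9
grasp_force: 30.0
[ 0.05941299  0.01881164 -0.04006533]
5 [205.7 167. ]
35 [206.9 180. ]
77 [208.5 196.8]
137 [210.6 218.8]
145 [210.9 221.6]
155 [211.2 225. ]
165 [211.5 228.3]
```

View pics/c5.png

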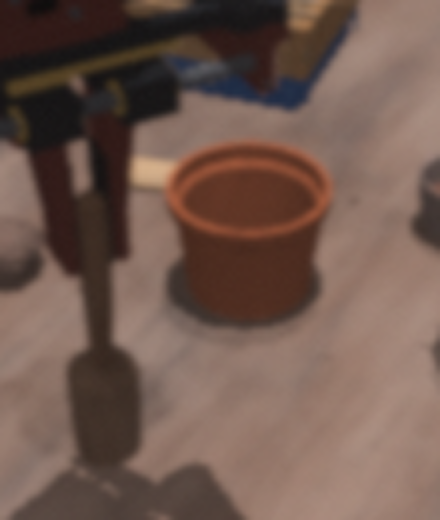

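The crop shows the butt about 15 mm above the TCP and the head's end at (211,224) in full-image pixels. The mallet therefore slid about 12 mm, and its head end is about 148 mm below the TCP. The jar rim sits where I measured it. Next I'll raise the mallet and carry it over.

```bash
python3 - <<'E'
from h import *
rel([616.8,-338.3,290])
E
```

```text
shift [191.8 193.  -51.3]
```

```bash
python3 -m inch '[[[0,0,-15,0,0,0,0],[0,0,-35,0,0,0,0],[4,4,-50,0,0,0,0],[14,14,-52,0,0,0,0],[29,29,-52,0,0,0,0],[46,46,-52,0,0,0,0],[63,63,-52,0,0,0,0],[80,80,-52,0,0,0,0],[97,97,-52,0,0,0,0],[114,114,-52,0,0,0,0],[131,131,-52,0,0,0,0],[148,149,-52,0,0,0,0],[163,164,-52,0,0,0,0],[176,177,-52,0,0,0,0],[185,186,-52,0,0,0,0],[190,191,-52,0,0,0,0],[192,193,-52,0,0,0,0],[192,193,-52,0,0,0,0],[192,193,-52,0,0,0,0],[192,193,-52,0,0,0,0]]]'; python3 - <<'E'
from h import *
o=status.get_obs();t=np.array(o['ee_pos']);print(o['moment'],R.from_rotvec(o['orientation']).as_matrix()[:,2])
w=grab('wrist');b=grab('scene')
print(proj(b,[616.8,-338.3,82]),proj(b,t-[0,0,148]),proj(w,[616.8,-338.3,82]),proj(w,t-[0,0,148]))
c=cv2.resize(b['frame'][90:200,190:310],None,fx=3,fy=3,interpolation=cv2.INTER_CUBIC)
c=np.hstack([cv2.resize(w['frame'],(440,330)),c])
cv2.imwrite('pics/c6.png',cv2.cvtColor(c,cv2.COLOR_RGB2BGR))
E
```

```text
t: 10.9
ee_pos: [617.0, -337.6, 290.8]
orientation: [-3.017, 0.875, -0.0]
ft_force: [0.4, -0.2, -2.0]
width: 14.9
grasp_force: 30.0
[ 0.11392385 -0.00986359  0.00942648] [ 5.07545866e-05  1.11127330e-04 -9.99999993e-01]
(np.float64(247.29443859962265), np.float64(155.56671532035688)) (np.float64(247.06179799600562), np.float64(135.8937371034748)) (np.float64(255.553277340294), np.float64(173.14624514119606)) (np.float64(255.15003818880902), np.float64(187.82391484880225))
```

View pics/c6.png

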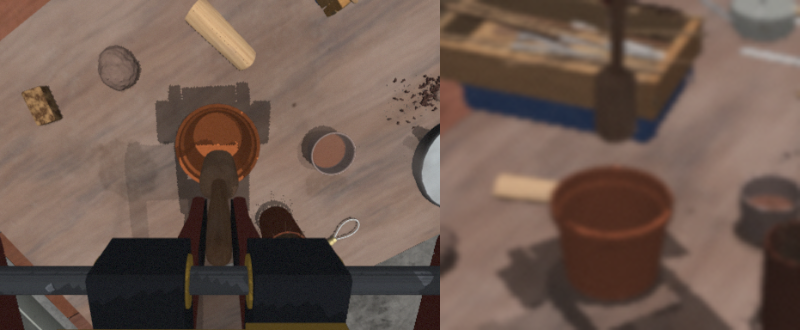

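The wrist half shows the rim centre at about (218,144) and the head just in front of it, with the scene half agreeing, so the mallet is centred over the jar to within about 3 mm. I'll lower it.

```bash
python3 -m inch '[[[2,0,6,0,0,0,0],[2,0,18,0,0,0,0],[2,0,32,0,0,0,0],[2,0,46,0,0,0,0],[2,0,60,0,0,0,0],[2,0,74,0,0,0,0],[2,0,88,0,0,0,0],[2,0,100,0,0,0,0],[2,0,110,0,0,0,0],[2,0,117,0,0,0,0],[2,0,120,0,0,0,0],[2,0,120,0,0,0,0]]]'; for i in 1; do python3 -m inch '[[[0,0,2,0,0,0,0],[0,0,4,0,0,0,0],[0,0,4,0,0,0,0]]]';python3 -m inch '[[[0,0,2,0,0,0,0],[0,0,4,0,0,0,0],[0,0,4,0,0,0,0]]]';  python3 -m inch '[[[0,0,2,0,0,0,0],[0,0,3,0,0,0,0],[0,0,3,0,0,0,0]]]'; done | egrep 'ee_pos|ft_'
```

```text
t: 12.2
ee_pos: [618.7, -339.4, 170.4]
orientation: [-3.017, 0.876, 0.0]
ft_force: [-0.5, 0.4, -1.4]
width: 14.6
grasp_force: 30.0
ee_pos: [618.7, -339.4, 166.8]
ft_force: [-0.9, 0.2, -0.9]
ee_pos: [618.5, -339.3, 162.3]
ft_force: [0.2, -0.5, -1.8]
ee_pos: [618.5, -339.3, 159.4]
ft_force: [0.7, 0.6, -0.9]
```

```bash
for i in 1; do python3 -m inch '[[[0,0,1,0,0,0,0],[0,0,2,0,0,0,0],[0,0,2,0,0,0,0]]]';python3 -m inch '[[[0,0,1,0,0,0,0],[0,0,2,0,0,0,0],[0,0,2,0,0,0,0]]]';  done | egrep 'ee_pos|ft_'
```

```text
ee_pos: [618.6, -339.4, 157.5]
ft_force: [-0.1, 0.5, -0.6]
ee_pos: [618.6, -339.4, 155.5]
ft_force: [-1.6, 0.1, -1.8]
```

```bash
for i in 1; do python3 -m inch '[[[0,0,1,0,0,0,0],[0,0,2,0,0,0,0],[0,0,2,0,0,0,0]]]';python3 -m inch '[[[0,0,1,0,0,0,0],[0,0,1.5,0,0,0,0],[0,0,1.5,0,0,0,0]]]';  done | egrep 'ee_pos|ft_'
```

```text
ee_pos: [618.6, -339.3, 153.5]
ft_force: [-0.0, -0.4, -0.9]
ee_pos: [618.6, -339.4, 152.1]
ft_force: [0.3, 0.4, -1.7]
```

```bash
for i in 1; do python3 -m inch '[[[0,0,1,0,0,0,0],[0,0,1.5,0,0,0,0],[0,0,1.5,0,0,0,0]]]';python3 -m inch '[[[0,0,1,0,0,0,0],[0,0,1.5,0,0,0,0],[0,0,1.5,0,0,0,0]]]';  done | egrep 'ee_pos|ft_'
```

```text
ee_pos: [618.6, -339.4, 150.6]
ft_force: [0.7, 0.0, -0.8]
ee_pos: [618.6, -339.4, 149.0]
ft_force: [0.2, 0.3, -1.4]
```

```bash
python3 -m inch '[[[0,0,1,0,0,0,0],[0,0,1.5,0,0,0,0],[0,0,1.5,0,0,0,0]]]'; python3 - <<'E'
from h import *
w=grab('wrist');b=grab('scene')
c=cv2.resize(b['frame'][90:200,190:310],None,fx=3,fy=3,interpolation=cv2.INTER_CUBIC)
c=np.hstack([cv2.resize(w['frame'],(440,330)),c])
cv2.imwrite('pics/c7.png',cv2.cvtColor(c,cv2.COLOR_RGB2BGR))
E
```

```text
t: 15.2
ee_pos: [619.1, -339.6, 148.5]
orientation: [3.017, -0.876, 0.002]
ft_force: [-0.5, -0.1, 4.3]
width: 14.9
grasp_force: 30.0
```

View pics/c7.png

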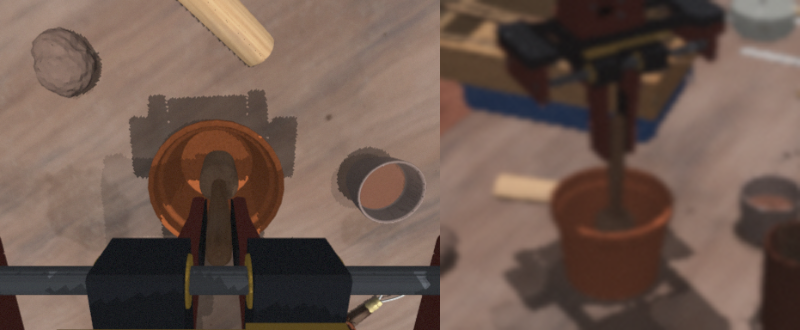

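The force jumped to +4.3 N, so the head is on the jar's floor. The picture shows it standing centrally in the jar with the handle up. I'll release gently and retreat straight up.

```bash
python3 -m inch '[[[0,0,0,0,0,0,17.2],[0,0,0,0,0,0,17.6],[0,0,0,0,0,0,18],[0,0,0,0,0,0,20],[0,0,0,0,0,0,24],[0,0,0,0,0,0,30],[0,0,0,0,0,0,45],[0,0,0,0,0,0,60],[0,0,0,0,0,0,70],[0,0,-3,0,0,0,75],[0,0,-10,0,0,0,75],[0,0,-25,0,0,0,75],[0,0,-45,0,0,0,75],[0,0,-70,0,0,0,75],[0,0,-100,0,0,0,75],[0,0,-130,0,0,0,75],[0,0,-150,0,0,0,75],[0,0,-150,0,0,0,75],[0,0,-150,0,0,0,75]]]'; python3 - <<'E'
from h import *
w=grab('wrist');b=grab('scene')
c=cv2.resize(b['frame'][90:200,190:310],None,fx=3,fy=3,interpolation=cv2.INTER_CUBIC)
c=np.hstack([cv2.resize(w['frame'],(440,330)),c])
cv2.imwrite('pics/c8.png',cv2.cvtColor(c,cv2.COLOR_RGB2BGR))
E
```

```text
t: 17.2
ee_pos: [618.6, -339.4, 298.4]
orientation: [3.017, -0.876, 0.002]
ft_force: [-0.2, -0.1, -0.7]
width: 65.7
grasp_force: 0.0
```

View pics/c8.png

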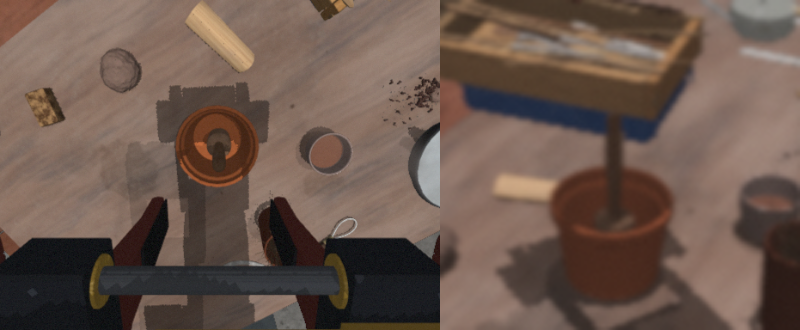

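The mallet stands free and upright in the centre of the jar, the gripper is clear, and the cup is in place.

```bash
python3 -c "
from workcell import ctrl
print(ctrl.close_job())"
```

```text
the job is handed in; nothing more can be done
None
```

The mallet stands head down in the red jar with its handle up, released and clear of the gripper, and the job was handed in at about 17 s of the 61 s allowed; no verdict was returned.

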